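# Pin the suction arm and set the suction valve on a record-cutting lathe

## Robot

A 6-joint arm with a two-finger parallel gripper is mounted at the origin on the work surface. World frame = base frame: x ahead of the robot, y to its left, z up, the work surface at z = 0. Lengths are in m, angles in rad, forces in N, time in s.
With the tool pointing down it reaches from about 0.375 to 0.9 m from the base axis. Payload 3.1 kg.
Tool frame: the origin (TCP) lies on the front face of the gripper's body, between the roots of the fingers; the fingertips stand 73 mm ahead of it and the grasp point (between the pads) lies 54 mm ahead of it (manip.finger_overhang is the distance from the TCP to the fingertips, in m); z points along the fingers, y is the direction in which the jaws open and shut (so a half turn about z gives the same grasp; the last joint's range is limited). The gripper opens to 85 mm and grips with 20 to 120 N. Pads are 22 mm wide; open, the fingers measure 114 mm over their backs; the gripper's body (76 mm by 85 mm) begins 54 mm behind the grasp point. The pads swing forward as they close: fully open they stand 13 mm farther back than shut.
Start: joints at [-1.48, 0.527, 1.433, -0, 1.181, -0.178], TCP at [0.167, -0.602, 0.304] pointing down, gripper open.
Joint ranges: [-3.08, 3.08], [-0.75, 2.2], [0.22, 2.44], [-1.43, 4.57], [0, 2.65], [-2.85, 2.85]. Speed limits (rad/s): [2.79, 2.79, 3.14, 3.14, 3.14, 3.14].

## Interface

Orientations are given as a unit quaternion [x, y, z, w].
In Python, from station import manip gives the robot as it stands.
- The arm moves only by the tool apply_moves, never from a script. Its argument "increments" is a list that holds one entry, the list of rows, each a list of 4 numbers: the shift along the tool's x, y, z in m, then the turn about the tool's z in degrees. In form: [[[dx, dy, dz, spin], ...]]. A call has 1 to 5 rows; each row shifts and turns the pose as measured when the row begins, along the tool's axes as they then stand; what a row does not reach is not made up. A row lasts 1/10 s, in which the tool goes at most 50 mm and 8.59 degrees, less where a joint would pass 70% of its speed; a pose out of reach is approached as far as the arm can. A call with a gripper value outside its range is refused whole. "fingers" is the opening, from 0 (shut) to 1 (fully open), set as the call begins (left out, the last holds). The fingers move at their own pace and stop on an object; "newtons" is the grip in N (left out, the last holds). Time passes only in rows, so rows that do not move let the fingers close. It gives the time, the measured TCP pose, the force and the opening at its end, in the units of the state.
- manip.sense(): the state, without advancing time (a new reading comes with each control period).
- manip.snapshot(name): name is "scene" or "top" or "wrist"; returns (picture, depth): 420x560x3 uint8, red, green, blue; 420x560 float32, m along the optical axis (not along the pixel's ray), 0 where there is no reading.
- manip.camera_model(name): a dict with "mtx" (3x3 intrinsics, pixels), "R" (3x3) and "t" (3): a world point X has camera coordinates R X + t; the wrist camera has in their place "mount" (4x4, takes a point from camera to tool coordinates, whose origin is the TCP and whose axes are the flange's). Camera axes: x right, y down, z forward; pixel columns grow to the right and rows downward; lengths in m; the calibration is good to about 2 mm. The wrist camera is an equidistant fisheye: a pixel r from the principal point sees the ray r / f radians off the axis. A picture is of the moment at which its call begins: read the wrist's pose just before it. camera_model takes no time and is no camera call.
- manip.sign_off(): hands the job in, once; it reports no verdict.
The state is a dict: "t": time; "q": joint angles; "qd": joint speeds; "tau": joint torques, N m; "tcp_pos": TCP position; "tool_rot": TCP orientation; "force": force on the tool from outside, world axes, zero at the start; "ft_torque": the same for the moment, N m; "finger_gap": opening from 0.0 (shut) to 1.0 (fully open).
Only numpy, scipy, OpenCV 4.12 (cv2) and the standard library are available. Lean on these libraries where they do the work, as an engineer would, in place of code of your own. Each camera call takes 0.05 s, during which the arm holds its last target.

## Task

Get the lathe's swarf suction ready: take the brass-headed hinge pin from the wooden stand and push it down through the fork and the suction arm's lug until its collar sits fully home on the fork, and let go of it. Then take the suction valve's red crank handle, close the valve (clockwise from above) to its stop, back it off exactly two full turns, and finish still gripping the handle there, so the setting cannot creep while I nip up the lock nut. Leave the spare plug and everything else on the bench where it is.

Things in the scene. Friction and masses are not known exactly. Their poses are not given: they have to be found in the camera images.
- pin_grip (a point): hinge pin (loose, about 110 g, one of the two pins in the wooden stand): centre of its knurled brass grip, 20 mm diameter, 20 mm tall. Under the grip a brass collar 28 mm diameter, 4 mm thick; under that a steel shank 12 mm diameter, 42 mm long, with a 6 mm tapered nose. It stands upright, collar flat on the stand, shank down a hole with 1.6 mm play: lift straight up over 42 mm to clear
- pin_collar (a point): the same pin: centre of the underside of its collar, 14 mm below pin_grip and 42 mm above the nose; z runs up along the pin
- hinge_pin: the same pin as a body, origin at the nose (lowest point of the shank, on its axis), z up along the pin
- fork_mouth (a point): centre of the hole in the fork's level top face, 178 mm above the bench, on a column at the lathe's front (fixed; plates 44 mm wide). The upright 14 mm hole runs through upper plate, the arm's blue lug and lower plate, 28 mm in all, open below. Pin home: pin_collar on this point. Arm and pipe (up to 194 mm high) lie from 60 mm to +y of it; nothing else near is higher. Its x axis points to the lathe's back
- pin_stand: wooden block 120 x 56 x 52 mm (x, y, z), fixed for the job, origin at the centre of its underside; the two pin holes lie 30 mm either side of the centre along its x axis. Which hole holds which pin varies
- wheel_axis (a point): point on the upright axis of the valve's handwheel, level with the middle of the crank handle (187 mm above the bench). Black wheel, 109 mm outer diameter, rim top 157 mm above the bench, hub below 167 mm; it does not rise as it turns. Valve and pipes below it, fixed, stay under 140 mm. Its x axis points to the crank handle
- handle: red crank handle standing on the wheel's rim: an upright cylinder 20 mm diameter, 50 mm tall (162 to 212 mm above the bench), origin half-way up on its own axis, 46 mm from wheel_axis. It revolves freely on its spindle, so a gripper can carry it round the circle without turning itself; that takes about 5 N.
- wheel (a joint): turning of the handwheel in rad: 0 = closed against its hard stop, growing counter-clockwise seen from above as the valve opens (6.283 = one turn open, 25.13 = fully open). Stays where it is left
- spare_plug: short plug with a black 16 mm knurled grip, 22 mm collar and 24 mm aluminium shank, in the other hole of the stand; leave it (origin at its nose)
- dust_brush: flat dusting brush, 190 x 52 x 22 mm, lying along its x axis; leave it
- screwdriver: blue-handled screwdriver, 180 mm, lying along its x axis; leave it
- loupe: black magnifying loupe, 44 mm diameter, 38 mm tall; leave it
- stylus_case: grey case 70 x 45 x 18 mm; leave it
- cleaner_jar: amber glass jar, 60 mm diameter, 75 mm tall; leave it

How it is judged:
On the way, in this order (a step that is already met when the one before it is completed fails the run):
1. the hinge pin is fully home in fork and lug, upright, and let go (distance between pin_collar and fork_mouth below 0.004 m and angle between pin_collar's own z axis and vertical below 0.06 rad and contact force between the fingers and hinge_pin below 0.1 N), for 0.2 s.
2. the valve is closed to its stop (value of joint wheel below 0.06 rad), for 0.1 s.
At the end, for the whole second after the job is handed in: The hinge pin is home in the fork (collar within 4 mm of the hole's mouth, upright within 0.06 rad), the valve stands two turns open from its stop within 15 degrees (12.31 to 12.83 rad) and still, and the fingers are gripping the red handle (handle between the fingers, contact above 2 N) (distance between pin_collar and fork_mouth below 0.004 m and angle between pin_collar's own z axis and vertical below 0.06 rad and value of joint wheel between 12.306 and 12.826 rad and velocity of joint wheel between -0.1 and 0.1 rad/s and contact force between the fingers and handle above 2 N and horizontal distance between the grasp point and handle below 0.018 m); the arm keeps its last pose, push and grip.
It fails at once if the spare plug or another loose thing on the bench is moved by more than 30 mm (distance of any of spare_plug, dust_brush, screwdriver, loupe, stylus_case, cleaner_jar from where it was at the start of the episode above 0.03 m).
It also fails if it takes over 72 s, if anything falls off the work surface, if the arm or the gripper's body presses on something with over 40 N, if the wrist force passes 120 N, or if a joint passes its speed limit or range.

## Working session

There is one attempt and no reset: what is moved stays moved. The work goes in short steps, Python scripts to look and compute and a tool call to move; the robot and the scene stay as the last step left them, time stands still between calls to the robot, and variables do not carry over. Pictures are saved under pics/ and viewed, and the job is handed in when it is done.

Besides the shell and the picture viewer there is one more tool, called after "Call:" by a JSON object that holds its "api" and its "payload". apply_moves: Moves the arm, as the interface text tells. Its arguments: {"type":"object","properties":{"increments":{"type":"array","items":{"type":"array","items":{"type":"array","items":{"type":"number"}}}},"fingers":{"type":"number"},"newtons":{"type":"number"}},"required":["increments"]}

```bash
ls; mkdir -p pics
python3 - <<'E'
from station import manip
import cv2, numpy as np
print(manip.sense())
for n in ("scene","top","wrist"):
    p,d=manip.snapshot(n); cv2.imwrite(f"pics/{n}0.png",p[:,:,::-1]); np.save(f"pics/{n}0.npy",d)
    print(n,manip.camera_model(n), (d>0).mean())
print(manip.sense()['t'])
E
```

```text
pics
{'t': 0.0, 'q': array([-1.47950688e+00,  5.28479590e-01,  1.43389665e+00, -4.38282225e-05,
        1.18141972e+00, -1.78497142e-01]), 'qd': array([-0.00156547, -0.00104446,  0.00096625,  0.00232271, -0.00018457,
       -0.00019128]), 'tau': array([-9.16560894e-04, -4.42349160e+01, -1.78023702e+01, -2.99240464e-04,
        8.40220047e-03,  1.98602078e-05]), 'tcp_pos': array([ 0.1665476 , -0.60181615,  0.30292701]), 'tool_rot': array([ 9.90913964e-01,  1.34492759e-01,  2.77756146e-05, -1.10148548e-03]), 'force': array([-0.12837858,  0.29501795, -0.84868681]), 'ft_torque': array([-0.02559236,  0.07351067,  0.0105155 ]), 'finger_gap': 0.9982867292155015}
scene {'mtx': array([[456.63610889,   0.        , 283.55495748],
       [  0.        , 456.63610889, 217.91709153],
       [  0.        ,   0.        ,   1.        ]]), 'R': array([[-0.40347996,  0.91478781,  0.0191622 ],
       [ 0.67427334,  0.311424  , -0.66960477],
       [-0.61851385, -0.25725154, -0.74247038]]), 't': array([ 0.15785058, -0.28609911,  1.52577741])} 0.9959651360544217
top {'mtx': array([[501.83394499,   0.      
[... 186 characters left out ...]
.98080791, -0.02641346, -0.19317912],
       [ 0.19372055, -0.01973726, -0.98085819]]), 't': array([0.01583133, 0.52261585, 1.20521711])} 0.9961819727891157
wrist {'mtx': array([[325.1922621 ,   0.        , 274.17079014],
       [  0.        , 325.1922621 , 215.07583755],
       [  0.        ,   0.        ,   1.        ]]), 'mount': array([[-9.50173894e-05, -9.59591360e-01, -2.81397251e-01,
         7.07457772e-02],
       [ 9.99998045e-01,  4.64548841e-04, -1.92181784e-03,
        -4.48349175e-04],
       [ 1.97488256e-03, -2.81396884e-01,  9.59589440e-01,
        -7.03894367e-02],
       [ 0.00000000e+00,  0.00000000e+00,  0.00000000e+00,
         1.00000000e+00]])} 0.9938520408163265
0.15
```

View pics/scene0.png

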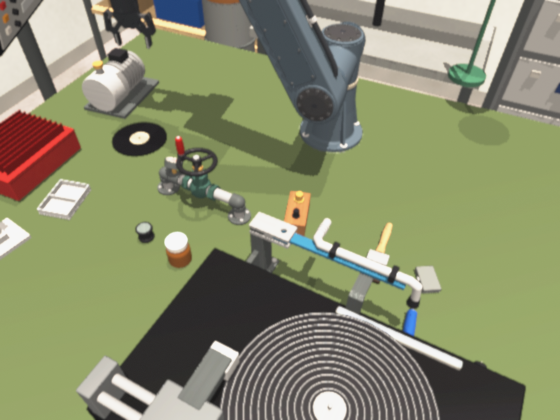

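View pics/top0.png

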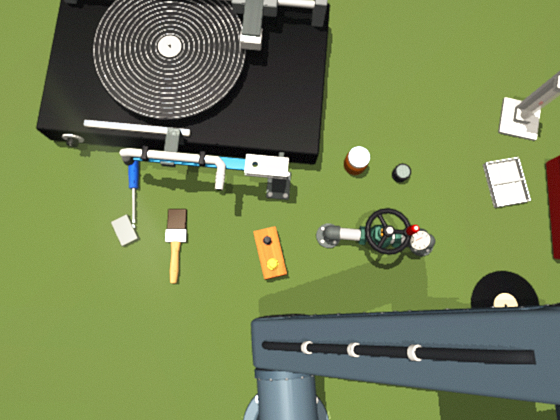

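View pics/wrist0.png

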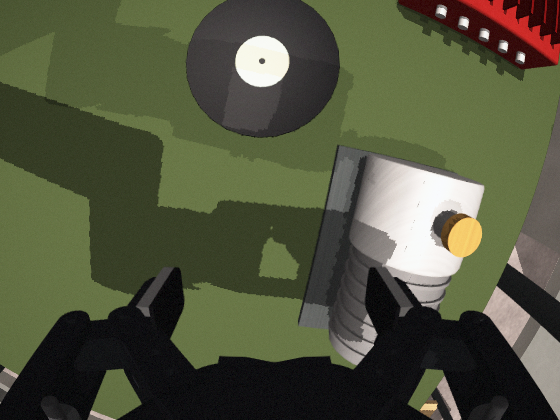

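Top view: the stand is orange at (270,252), with the brass grip at (272,264) and the black plug at (267,240). The fork plate is at (266,165) and the red handle at (414,229). I'll zoom in and write helpers.

```bash
cat > h.py <<'E'
import numpy as np, cv2
from scipy.spatial.transform import Rotation as Ro
def tcp(s):
    T=np.eye(4);T[:3,:3]=Ro.from_quat(s['tool_rot']).as_matrix();T[:3,3]=s['tcp_pos'];return T
def ray(cm,uv,s=None):
    K=cm['mtx'];x=(uv[0]-K[0,2])/K[0,0];y=(uv[1]-K[1,2])/K[1,1]
    if 'mount' in cm:
        r=np.hypot(x,y);d=np.array([x/r*np.sin(r),y/r*np.sin(r),np.cos(r)]) if r>1e-9 else np.array([0,0,1.])
        M=tcp(s)@cm['mount'];return M[:3,3],M[:3,:3]@d
    d=np.array([x,y,1.]);d/=np.linalg.norm(d);return -cm['R'].T@cm['t'],cm['R'].T@d
def plane(r,z): o,d=r; return o+d*(z-o[2])/d[2]
def meet(rs):
    A=0;b=0
    for o,d in rs:
        P=np.eye(3)-np.outer(d,d);A=A+P;b=b+P@o
    X=np.linalg.solve(A,b);return X,[float(np.linalg.norm((np.eye(3)-np.outer(d,d))@(X-o)))for o,d in rs]
def proj(cm,X,s=None):
    K=cm['mtx']
    if 'mount' in cm:
        c=np.linalg.inv(tcp(s)@cm['mount'])@np.append(X,1);c=c[:3];t=np.arctan2(np.hypot(c[0],c[1]),c[2]);u=c[:2]/(np.hypot(c[0],c[1])+1e-12)*t
        return u*K[0,0]+K[:2,2]
    c=cm['R']@X+cm['t'];return (K@(c/c[2]))[:2]
def blobs(p,lo,hi,roi):
    hsv=cv2.cvtColor(p,cv2.COLOR_RGB2HSV);m=cv2.inRange(hsv,lo,hi);k=np.zeros_like(m);x0,y0,x1,y1=roi;k[y0:y1,x0:x1]=m[y0:y1,x0:x1]
    n,l,st,c=cv2.connectedComponentsWithStats(k);return [(c[i],st[i]) for i in range(1,n) if st[i][4]>6],k
E
python3 - <<'E'
import cv2
a=cv2.imread('pics/top0.png');s=cv2.imread('pics/scene0.png')
def c(im,x0,y0,x1,y1,f):return cv2.resize(im[y0:y1,x0:x1],None,fx=f,fy=f,interpolation=cv2.INTER_CUBIC)
cv2.imwrite('pics/tc.png',c(a,230,145,440,285,3.8)); cv2.imwrite('pics/sc.png',c(s,150,125,340,265,4))
E
```

```text
(no output)
```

View pics/tc.png

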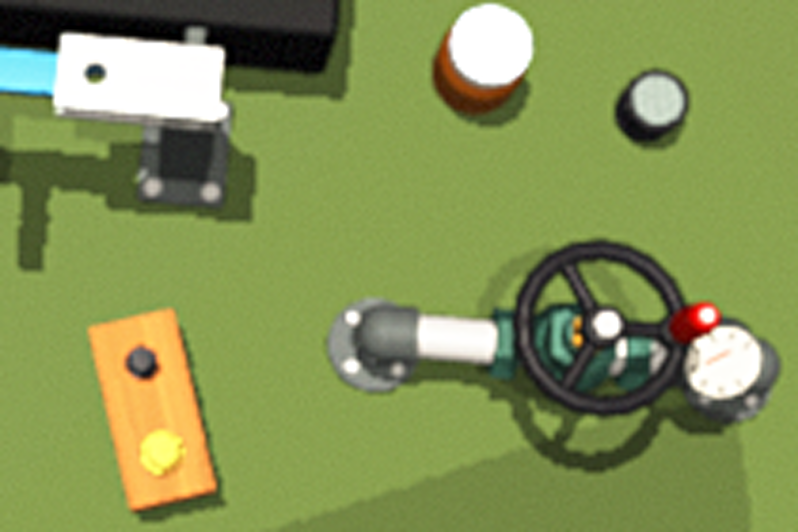

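View pics/sc.png

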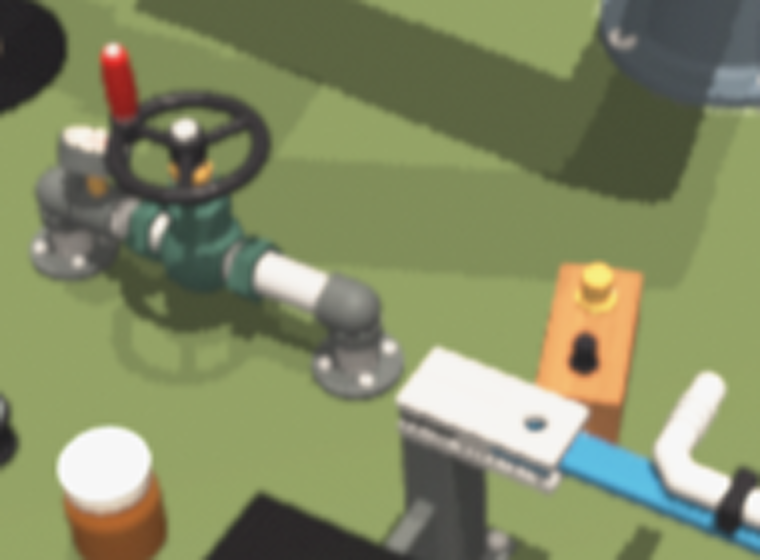

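Run:
```python
from station import manip
from h import *
T=manip.camera_model('top');S=manip.camera_model('scene')
D=np.load('pics/top0.npy')
for n,a,b,z in [('hole',(255,164),(284,231),.178),('griptop',(272.1,262.9),(299.5,192.5),.076),('handletop',(416,228.4),(178.5,137.2),.212),('hub',(389.2,230.3),(196.2,157.2),.167)]:
    X,e=meet([ray(T,a),ray(S,b)]);print(n,X.round(4),np.round(e,4),plane(ray(T,a),z).round(4),plane(ray(S,b),z).round(4))
# stand corners top plane z=.052
for c in [(90,325),(172,309),(216,490),(132,510)]:
    print(plane(ray(T,(c[0]/3.8+230,c[1]/3.8+145)),.052).round(4))
print('fork corners')
for c in [(62,34),(223,47),(222,119),(55,108)]:
    print(plane(ray(T,(c[0]/3.8+230,c[1]/3.8+145)),.178).round(4))
```

```text
hole [0.6005 0.089  0.1761] [0.0006 0.0006] [0.6001 0.0883 0.178 ] [0.6018 0.0902 0.178 ]
griptop [0.3846 0.0424 0.0808] [0.0005 0.0005] [0.3848 0.0429 0.076 ] [0.3802 0.0402 0.076 ]
handletop [ 0.4553 -0.2667  0.2121] [0. 0.] [ 0.4553 -0.2668  0.212 ] [ 0.4552 -0.2668  0.212 ]
hub [ 0.4573 -0.2201  0.1646] [0.0004 0.0004] [ 0.4568 -0.2191  0.167 ] [ 0.4597 -0.2187  0.167 ]
[0.4658 0.0902 0.052 ]
[0.4778 0.0371 0.052 ]
[0.3609 0.006  0.052 ]
[0.347  0.0596 0.052 ]
fork corners
[0.6234 0.109  0.178 ]
[0.6181 0.0117 0.178 ]
[0.5733 0.0115 0.178 ]
[0.5772 0.1115 0.178 ]
```

Call:
{"api": "apply_moves", "payload": {"increments": [[[0.035,-0.027,-0.008,0],[0.035,-0.027,-0.008,0],[0.035,-0.027,-0.008,0],[0.035,-0.027,-0.008,0],[0.035,-0.027,-0.004,0]]], "fingers": 0.6, "newtons": 60}}

```text
t: 0.65
tcp_pos: [0.2995, -0.4249, 0.3371]
tool_rot: [0.992, 0.129, -0.0, -0.001]
force: [1.4, -0.7, -0.1]
finger_gap: 0.598
```

Call:
{"api": "apply_moves", "payload": {"increments": [[[0.035,-0.027,-0.002,0],[0.035,-0.027,0,0],[0.035,-0.027,0,0],[0.035,-0.027,0,0],[0.005,-0.005,0,0]]]}}

```text
t: 1.15
tcp_pos: [0.4156, -0.2683, 0.3398]
tool_rot: [0.991, 0.131, 0.0, -0.002]
force: [-0.2, -1.4, -0.5]
finger_gap: 0.603
```

```bash
cat > snap.py <<'E'
import sys,pickle
from station import manip
from h import *
s=manip.sense();p,d=manip.snapshot('wrist');cv2.imwrite(f'pics/{sys.argv[1]}.png',p[:,:,::-1]);pickle.dump((s,p,d),open(f'pics/{sys.argv[1]}.pkl','wb'))
print(s['t'],s['tcp_pos'].round(4),s['tool_rot'].round(4),s['q'].round(2),s['force'].round(1))
E
python3 snap.py w1
```

```text
1.15 [ 0.4156 -0.2683  0.3398] [ 9.914e-01  1.307e-01  3.000e-04 -1.700e-03] [-0.8   0.31  1.71  0.    1.13  0.51] [-0.2 -1.4 -0.5]
```

View pics/w1.png

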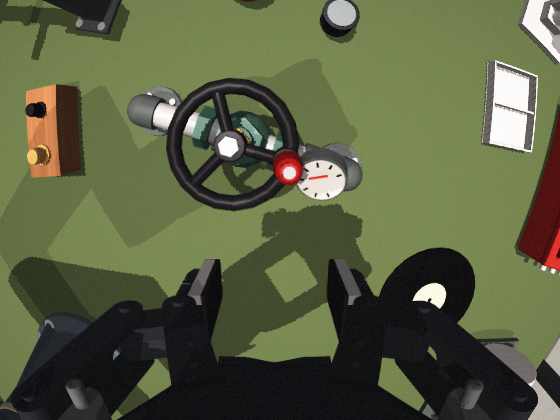

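Wrist view: white handle cap at (289,172), hub at (229,145), brass grip at (38,156). Next I'll compare these rays with the top view.

Run:
```python
from station import manip
from h import *
import pickle
T=manip.camera_model('top');S=manip.camera_model('scene');W=manip.camera_model('wrist')
s=pickle.load(open('pics/w1.pkl','rb'))[0]
for n,a,b,w,z in [('griptop',(272.1,262.9),(299.5,192.5),(38.5,156),.076),('handletop',(416,228.4),(178.5,137.2),(289,172.5),.212),('hub',(389.2,230.3),(196.2,157.2),(229,145.5),.167)]:
    r=ray(W,w,s);X,e=meet([ray(T,a),r]);print(n,X.round(4),np.round(e,4),plane(r,z).round(4),plane(ray(T,a),z).round(4))
```

```text
griptop [0.3845 0.0421 0.064 ] [0.0016 0.0016] [0.3865 0.0313 0.076 ] [0.3848 0.0429 0.076 ]
handletop [ 0.4558 -0.2662  0.2116] [0.0008 0.0008] [ 0.4563 -0.2655  0.212 ] [ 0.4553 -0.2668  0.212 ]
hub [ 0.4577 -0.2199  0.1628] [0.0003 0.0003] [ 0.4585 -0.2202  0.167 ] [ 0.4568 -0.2191  0.167 ]
```

Call:
{"api": "apply_moves", "payload": {"increments": [[[0.012,-0.044,0,0],[0.01,-0.044,0,0],[0.007,-0.044,0.01,0],[0.007,-0.044,0.02,0],[0.006,-0.044,0.02,0]]]}}

```text
t: 1.7
tcp_pos: [0.4027, -0.0507, 0.2905]
tool_rot: [0.992, 0.124, 0.005, 0.005]
force: [1.0, -0.3, -0.8]
finger_gap: 0.601
```

Call:
{"api": "apply_moves", "payload": {"increments": [[[0.006,-0.044,0.02,0],[0.004,-0.04,0.02,0],[0.0,0.0,0.02,0],[0,0,0,0]]]}}

```text
t: 2.1
tcp_pos: [0.3895, 0.0361, 0.2265]
tool_rot: [0.992, 0.126, 0.004, 0.005]
force: [0.9, 0.4, 0.9]
finger_gap: 0.598
```

```bash
python3 snap.py w2
```

```text
2.1 [0.3895 0.0361 0.2265] [0.992  0.1258 0.0036 0.0053] [-0.19  0.36  2.08 -0.01  0.69  1.14] [0.9 0.4 0.9]
```

View pics/w2.png

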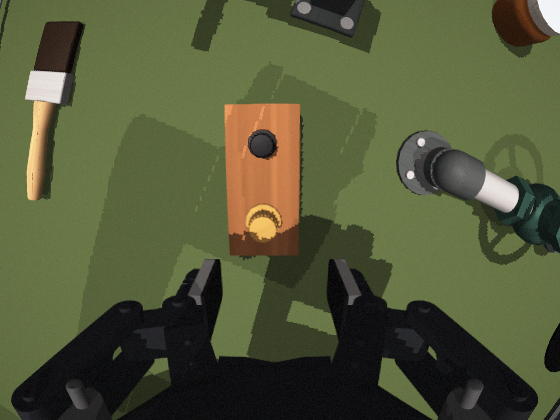

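Wrist view: brass grip top at about (262,230), plug at (262,143), stand spanning (226–300, 104–256).

Run:
```python
from station import manip
from h import *
import pickle
T=manip.camera_model('top');W=manip.camera_model('wrist');S=manip.camera_model('scene')
s,p,d=pickle.load(open('pics/w2.pkl','rb'))
c=cv2.resize(p[130:260,200:330,::-1],None,fx=4,fy=4,interpolation=cv2.INTER_CUBIC);cv2.imwrite('pics/w2c.png',c)
M=tcp(s);print(M[:3,:3].round(4))
w=(262,230);r=ray(W,w,s);X,e=meet([ray(T,(272.1,262.9)),r]);print(X.round(4),e,plane(r,.076))
print('depth z', d[228:233,258:266].mean())
for n,z in [((226,104),.052),((300,104),.052),((299,256),.052),((231,254),.052)]:print(plane(ray(W,n,s),z).round(4))
print(plane(ray(W,(262,143),s),.07))
```

```text
[[ 0.9683  0.2496  0.0086]
 [ 0.2496 -0.9683 -0.0097]
 [ 0.0059  0.0115 -0.9999]]
[0.3845 0.0429 0.0794] [8.637950568650473e-06, 8.637950568640727e-06] [0.38341003 0.04269475 0.076     ]
depth z 0.23261228
[0.4643 0.0914 0.052 ]
[0.4777 0.0379 0.052 ]
[0.3609 0.0066 0.052 ]
[0.3488 0.0611 0.052 ]
[0.44304935 0.05770516 0.07      ]
```

View pics/w2c.png

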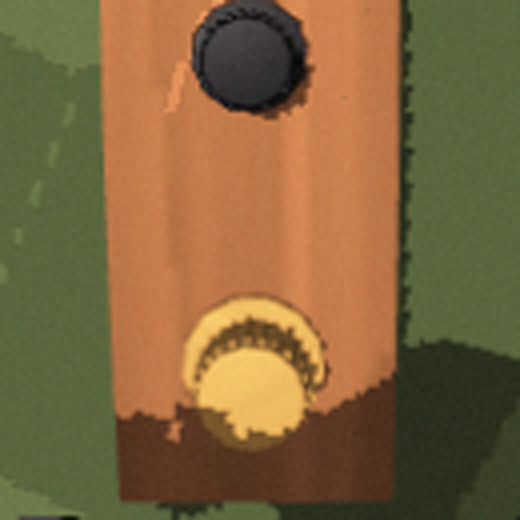

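Call:
{"api": "apply_moves", "payload": {"increments": [[[-0.005,-0.009,0.03,0],[0,0,0.03,0],[0,0,0.02,0],[0,0,0,0]]]}}

```text
t: 2.55
tcp_pos: [0.3908, 0.0367, 0.1488]
tool_rot: [0.993, 0.121, 0.011, 0.008]
force: [-0.8, 0.3, -0.9]
finger_gap: 0.604
```

```bash
python3 snap.py w3
```

```text
2.55 [0.3908 0.0367 0.1488] [0.9925 0.1213 0.0113 0.0082] [-0.19  0.55  2.15 -0.02  0.41  1.16] [-0.8  0.3 -0.9]
```

View pics/w3.png

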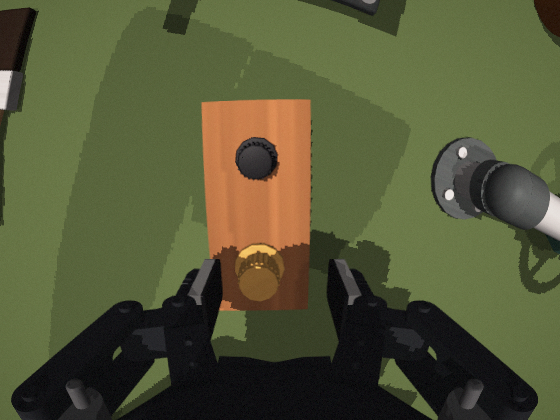

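Call:
{"api": "apply_moves", "payload": {"increments": [[[-0.003,-0.006,0,0],[-0.003,-0.004,0,0],[0,0,0,0]]]}}

```text
t: 2.9
tcp_pos: [0.3849, 0.0436, 0.1522]
tool_rot: [0.993, 0.12, 0.016, 0.01]
force: [0.6, 0.4, 0.2]
finger_gap: 0.601
```

Run:
```python
from station import manip
from h import *
s=manip.sense();print(s['q'].round(4),s['qd'].round(3),s['tcp_pos'],tcp(s)[:3,:3].round(4))
```

```text
[-0.1723  0.5374  2.1662 -0.024   0.4027  1.1807] [-0.003 -0.022 -0.014 -0.001  0.006 -0.001] [0.3848768  0.04356569 0.15223224] [[ 0.9709  0.2371  0.0332]
 [ 0.2377 -0.9712 -0.0153]
 [ 0.0286  0.0228 -0.9993]]
```

Call:
{"api": "apply_moves", "payload": {"increments": [[[0,0,0,0],[0,0,0,0]]]}}

```text
t: 3.1
tcp_pos: [0.3853, 0.0437, 0.1536]
tool_rot: [0.993, 0.12, 0.017, 0.01]
force: [-0.7, -0.9, -0.2]
finger_gap: 0.6
```

Run:
```python
from station import manip
from h import *
s=manip.sense();print(s['q'].round(4),s['qd'].round(3),s['tcp_pos'],tcp(s)[:3,:3].round(4))
```

```text
[-0.1716  0.5338  2.166  -0.024   0.4033  1.1806] [ 0.002 -0.013 -0.003  0.     0.001  0.002] [0.38527619 0.04373119 0.15359531] [[ 0.9707  0.2377  0.0364]
 [ 0.2384 -0.971  -0.0159]
 [ 0.0316  0.0241 -0.9992]]
```

Call:
{"api": "apply_moves", "payload": {"increments": [[[-0.002,-0.0005,0.014,0],[-0.002,0,0.01,0]]]}}

```text
t: 3.3
tcp_pos: [0.3837, 0.0429, 0.1306]
tool_rot: [0.992, 0.12, 0.02, 0.011]
force: [0.3, 0.2, 0.6]
finger_gap: 0.602
```

```bash
python3 snap.py w4;python3 - <<'E'
import pickle
from h import *
from station import manip
s,p,d=pickle.load(open('pics/w4.pkl','rb'));R=tcp(s);print(R.round(4),(R@[0,0,.054,1]).round(4),s['qd'].round(3))
print((manip.sense()['q']-s['q']).round(4))
E
```

```text
3.3 [0.3837 0.0429 0.1306] [0.9925 0.1203 0.0202 0.011 ] [-0.17  0.59  2.19 -0.03  0.31  1.18] [0.3 0.2 0.6]
[[ 0.9702  0.2384  0.0428  0.3837]
 [ 0.2393 -0.9708 -0.017   0.0429]
 [ 0.0375  0.0267 -0.9989  0.1306]
 [ 0.      0.      0.      1.    ]] [0.3861 0.0419 0.0767 1.    ] [-0.022  0.245  0.086 -0.028 -0.374  0.005]
[-0.0003  0.0025  0.0006 -0.0001 -0.0007 -0.    ]
```

View pics/w4.png

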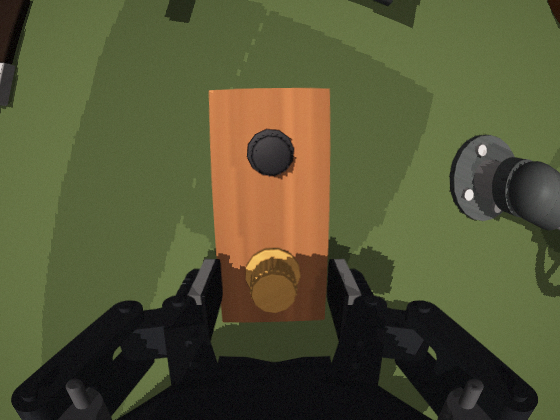

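The pin is centred between the pads at (273,292), so I'll close.

Call:
{"api": "apply_moves", "payload": {"increments": [[[-0.001,0,0.001,0],[0,0,0.0005,0],[0,0,0.0005,0]]], "fingers": 0.0, "newtons": 60}}

```text
t: 3.65
tcp_pos: [0.3819, 0.0424, 0.1287]
tool_rot: [0.992, 0.121, 0.019, 0.011]
force: [-2.2, -8.1, 18.3]
finger_gap: 0.213
```

```bash
cat > st.py <<'E'
from station import manip
from h import *
s=manip.sense();R=tcp(s);print(s['t'],R.round(4).tolist(),(R@[0,0,.054,1]).round(4),s['q'].round(3),s['force'].round(1),s['finger_gap'])
E
python3 st.py
```

```text
3.65 [[0.9701, 0.2394, 0.0398, 0.3819], [0.2402, -0.9706, -0.017, 0.0424], [0.0346, 0.026, -0.9991, 0.1287], [0.0, 0.0, 0.0, 1.0]] [0.384  0.0415 0.0747 1.    ] [-0.177  0.6    2.192 -0.032  0.308  1.182] [-2.2 -8.1 18.3] 0.21335637559295376
```

Call:
{"api": "apply_moves", "payload": {"increments": [[[0.0007,0.0005,-0.02,0],[0.0012,0.001,-0.035,0],[0.001,0.001,-0.035,0]]]}}

```text
t: 3.95
tcp_pos: [0.3803, 0.0424, 0.219]
tool_rot: [0.993, 0.12, 0.014, 0.009]
force: [0.9, 0.5, -0.6]
finger_gap: 0.204
```

```bash
python3 st.py
```

```text
3.95 [[0.9707, 0.2384, 0.0305, 0.3803], [0.239, -0.9709, -0.0149, 0.0424], [0.0261, 0.0217, -0.9994, 0.219], [0.0, 0.0, 0.0, 1.0]] [0.3819 0.0416 0.165  1.    ] [-0.178  0.367  2.119 -0.016  0.623  1.165] [ 0.9  0.5 -0.6] 0.20378669648122472
```

Call:
{"api": "apply_moves", "payload": {"increments": [[[0.005,0.0,-0.045,0],[0.02,0.0,-0.04,0],[0.045,0.001,-0.012,0],[0.045,0.001,0,0],[0.04,0.001,0,0]]]}}

```text
t: 4.45
tcp_pos: [0.5258, 0.0796, 0.3325]
tool_rot: [0.993, 0.12, 0.018, 0.01]
force: [-0.3, 0.0, -0.8]
finger_gap: 0.207
```

```bash
python3 snap.py w5; python3 st.py
```

```text
4.45 [0.5258 0.0796 0.3325] [0.9926 0.1196 0.0178 0.0101] [-0.05  0.36  1.65 -0.02  1.1   1.28] [-0.3  0.  -0.8]
4.5 [[0.9703, 0.2366, 0.0495, 0.5333], [0.2376, -0.9713, -0.0148, 0.0801], [0.0446, 0.0261, -0.9987, 0.3334], [0.0, 0.0, 0.0, 1.0]] [0.5359 0.0793 0.2795 1.    ] [-0.053  0.362  1.638 -0.014  1.091  1.284] [6.5 0.7 1.2] 0.20930841344763132
```

View pics/w5.png

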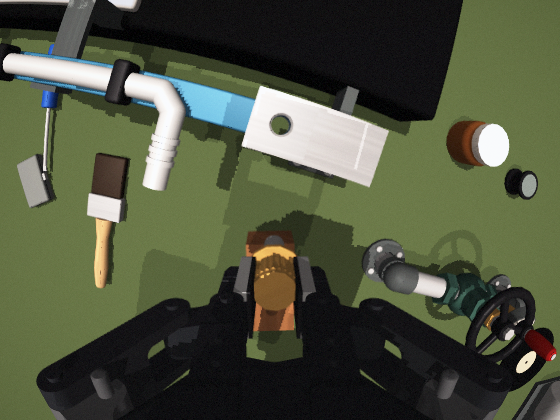

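```bash
python3 - <<'E'
from station import manip
from h import *
import pickle
T=manip.camera_model('top');W=manip.camera_model('wrist');S=manip.camera_model('scene')
s,p,d=pickle.load(open('pics/w5.pkl','rb'))
r=ray(W,(280.5,124.5),s);print(plane(r,.178),meet([ray(T,(255,164)),r]),meet([ray(T,(255,164)),ray(S,(284,231)),r]))
E
python3 snap.py w6; python3 st.py
```

```text
[0.59972512 0.09016397 0.178     ] (array([0.59996858, 0.0892549 , 0.1776768 ]), [0.0009267191660768082, 0.0009267191660768515]) (array([0.60022471, 0.08935411, 0.17601887]), [0.0010471712039275757, 0.00021278963051292595, 0.0008567075792660398])
4.5 [0.5333 0.0801 0.3334] [0.9925 0.1194 0.0237 0.0103] [-0.05  0.36  1.64 -0.01  1.09  1.28] [6.5 0.7 1.2]
4.55 [[0.9704, 0.2376, 0.0435, 0.5297], [0.2385, -0.971, -0.0156, 0.0795], [0.0385, 0.0255, -0.9989, 0.3323], [0.0, 0.0, 0.0, 1.0]] [0.5321 0.0787 0.2784 1.    ] [-0.054  0.36   1.645 -0.015  1.092  1.283] [-0.2 -0.4 -0.6] 0.20844045394933924
```

View pics/w6.png

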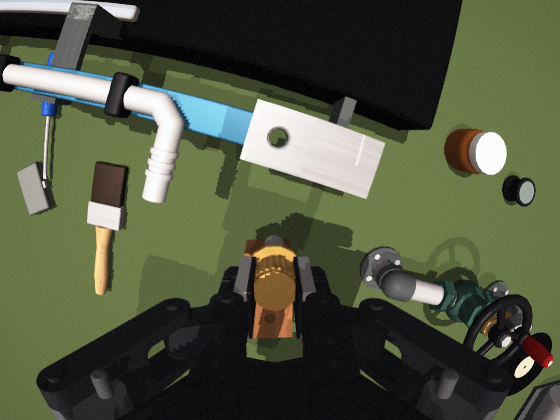

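Run:
```python
from station import manip
from h import *
import pickle
W=manip.camera_model('wrist');S=manip.camera_model('scene');T=manip.camera_model('top')
s,p,d=pickle.load(open('pics/w6.pkl','rb'))
R=tcp(s)
for z in (.0767,.1187,.1127):print(proj(W,(R@[0,0,z,1])[:3],s))
r=ray(W,(277.5,137),s);print(plane(r,.178))
cv2.imwrite('pics/w6c.png',cv2.resize(p[220:320,220:330,::-1],None,fx=6,fy=6,interpolation=cv2.INTER_CUBIC))
s=manip.sense();np.save('pics/s7T.npy',tcp(s))
for n in('scene','top'):
    p,d=manip.snapshot(n);cv2.imwrite(f'pics/{n}7.png',p[:,:,::-1])
    cm=manip.camera_model(n);X=(tcp(s)@[0,0,.0767,1])[:3];u=proj(cm,X);print(n,u,proj(cm,(tcp(s)@[0,0,.1187,1])[:3]))
    x,y=u.astype(int);x0=max(x-60,0);y0=max(y-60,0);cv2.imwrite(f'pics/{n}7c.png',cv2.resize(p[y0:y0+120,x0:x0+120,::-1],None,fx=5,fy=5,interpolation=cv2.INTER_CUBIC));print(x0,y0)
```

```text
[275.60245275 268.04964654]
[275.45786902 238.69908797]
[275.47535483 242.1811856 ]
[0.6000537  0.09066948 0.178     ]
scene [292.50151039 183.8758302 ] [291.2739984  197.97167888]
232 123
top [257.93893852 184.46017808] [258.58549319 188.2830561 ]
197 124
```

View pics/w6c.png

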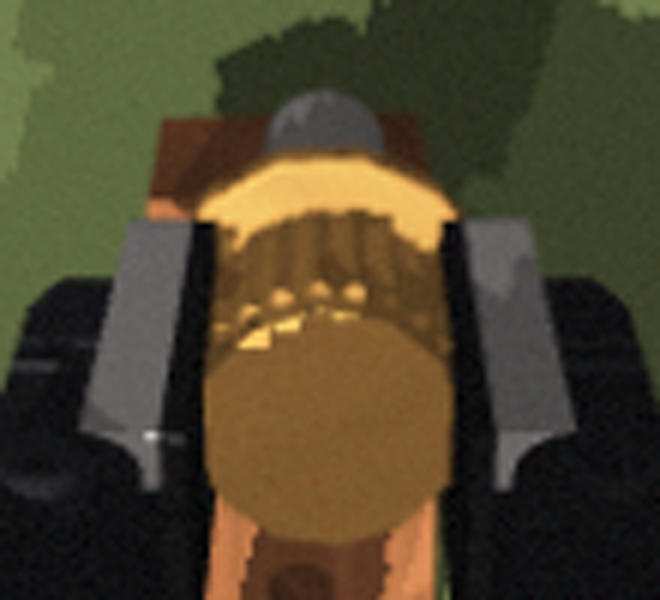

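View pics/scene7c.png

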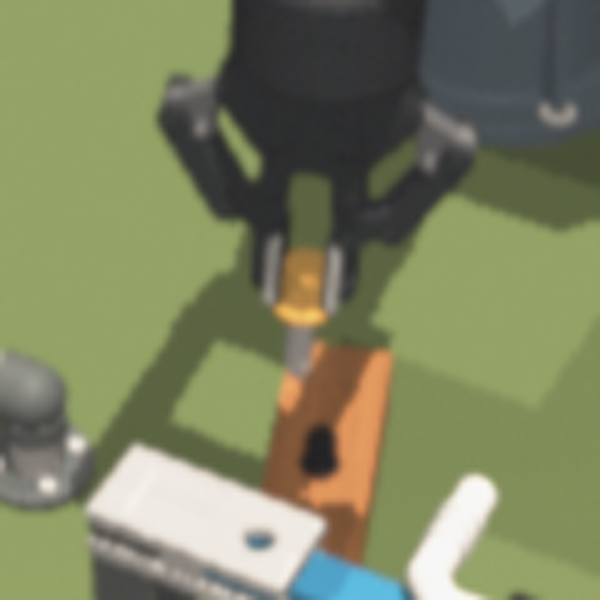

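View pics/top7c.png

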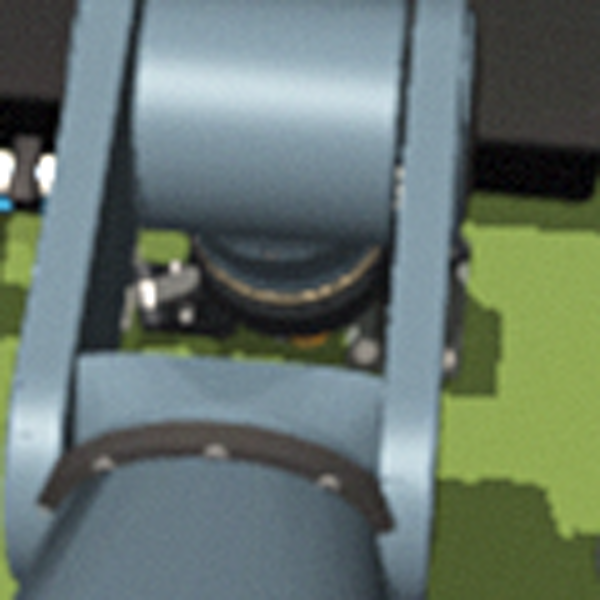

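Call:
{"api": "apply_moves", "payload": {"increments": [[[0.02,0.001,0.006,0],[0.02,0.001,0.006,0],[0.016,0.001,0.004,0],[0.008,0.0,0.003,0],[0,0,0,0]]]}}

```text
t: 5.15
tcp_pos: [0.5787, 0.0908, 0.3099]
tool_rot: [0.993, 0.119, 0.007, 0.009]
force: [0.4, 0.1, -0.1]
finger_gap: 0.207
```

```bash
python3 snap.py w8; python3 st.py;  python3 - <<'E'
from station import manip
from h import *
import pickle
W=manip.camera_model('wrist');S=manip.camera_model('scene')
s,p,d=pickle.load(open('pics/w8.pkl','rb'))
R=tcp(s)
for z in (.0527,.0767,.1187):X=(R@[0,0,z,1])[:3];print(X.round(4),proj(W,X,s).round(1),proj(S,X).round(1))
print(proj(W,np.array([.6,.0892,.178]),s))
cv2.imwrite('pics/w8c.png',cv2.resize(p[200:320,210:340,::-1],None,fx=5,fy=5,interpolation=cv2.INTER_CUBIC))
p,d=manip.snapshot('scene');cv2.imwrite('pics/s8c.png',cv2.resize(p[150:260,230:350,::-1],None,fx=5,fy=5,interpolation=cv2.INTER_CUBIC))
E
```

```text
5.15 [0.5787 0.0908 0.3099] [0.9928 0.1193 0.0072 0.0087] [-0.03  0.46  1.53 -0.02  1.13  1.31] [ 0.4  0.1 -0.1]
5.2 [[0.9714, 0.2369, 0.0156, 0.5781], [0.2371, -0.9714, -0.0157, 0.0908], [0.0115, 0.019, -0.9998, 0.3101], [0.0, 0.0, 0.0, 1.0]] [0.5789 0.0899 0.2561 1.    ] [-0.029  0.463  1.536 -0.017  1.127  1.31 ] [ 0.2 -0.3 -1.2] 0.20638020382897387
[0.5795 0.09   0.2573] [275.7 291.9] [289. 199.]
[0.5799 0.0896 0.2333] [275.6 268.1] [288.4 206.9]
[0.5806 0.089  0.1913] [275.5 238.7] [287.5 220.2]
[281.83780645 203.94974494]
```

View pics/w8c.png

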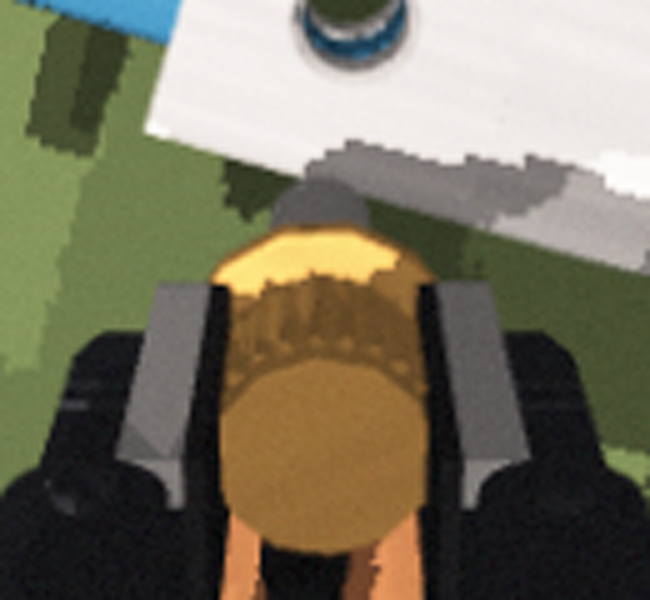

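View pics/s8c.png

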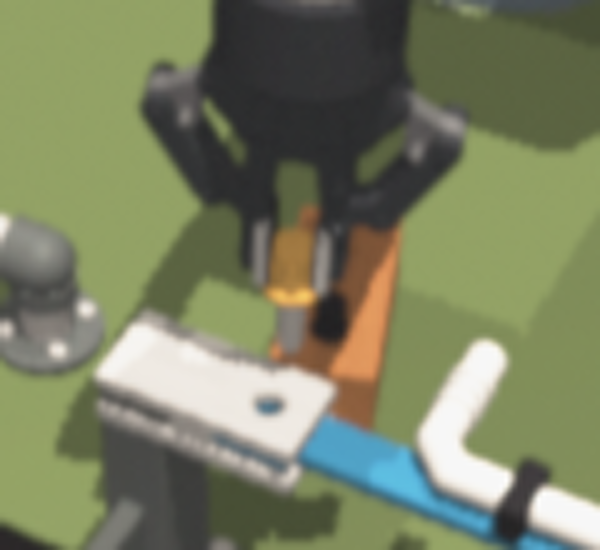

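Call:
{"api": "apply_moves", "payload": {"increments": [[[0.012,0.003,0,0],[0.01,0.002,0,0],[0,0,0,0]]]}}

```text
t: 5.55
tcp_pos: [0.6008, 0.0908, 0.3118]
tool_rot: [0.993, 0.119, 0.007, 0.009]
force: [-0.7, 0.7, -2.0]
finger_gap: 0.209
```

```bash
python3 snap.py w9; python3 st.py;  python3 - <<'E'
from station import manip
from h import *
import pickle
W=manip.camera_model('wrist');S=manip.camera_model('scene')
s,p,d=pickle.load(open('pics/w9.pkl','rb'))
R=tcp(s)
for z in ([0,0,.0527],[-.0007,-.0007,.0767],[-.002,-.001,.1187]):X=(R@(z+[1]))[:3];print(X.round(4),proj(W,X,s).round(1),proj(S,X).round(1))
print(proj(W,np.array([.6,.0892,.178]),s))
cv2.imwrite('pics/w9c.png',cv2.resize(p[180:300,210:340,::-1],None,fx=5,fy=5,interpolation=cv2.INTER_CUBIC))
p,d=manip.snapshot('scene');cv2.imwrite('pics/s9c.png',cv2.resize(p[160:260,230:330,::-1],None,fx=6,fy=6,interpolation=cv2.INTER_CUBIC))
E
```

```text
5.55 [0.6008 0.0908 0.3118] [0.9928 0.1192 0.0072 0.0088] [-0.03  0.49  1.48 -0.02  1.16  1.31] [-0.7  0.7 -2. ]
5.6 [[0.9715, 0.2366, 0.0154, 0.6001], [0.2368, -0.9714, -0.0159, 0.0909], [0.0112, 0.0191, -0.9998, 0.3117], [0.0, 0.0, 0.0, 1.0]] [0.6009 0.09   0.2577 1.    ] [-0.028  0.491  1.479 -0.017  1.157  1.311] [-0.2 -0.1 -0.4] 0.20538113259420382
[0.6016 0.09   0.2591] [275.7 291.9] [284.7 205.3]
[0.6012 0.0901 0.2351] [274.2 269.3] [284.6 213.1]
[0.6005 0.0895 0.193 ] [273.8 241.7] [284.1 226. ]
[273.66371606 234.66451982]
```

View pics/w9c.png

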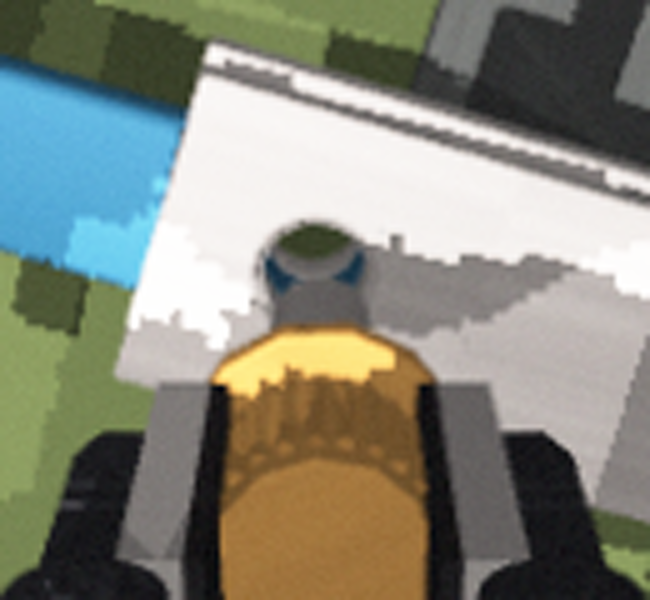

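View pics/s9c.png

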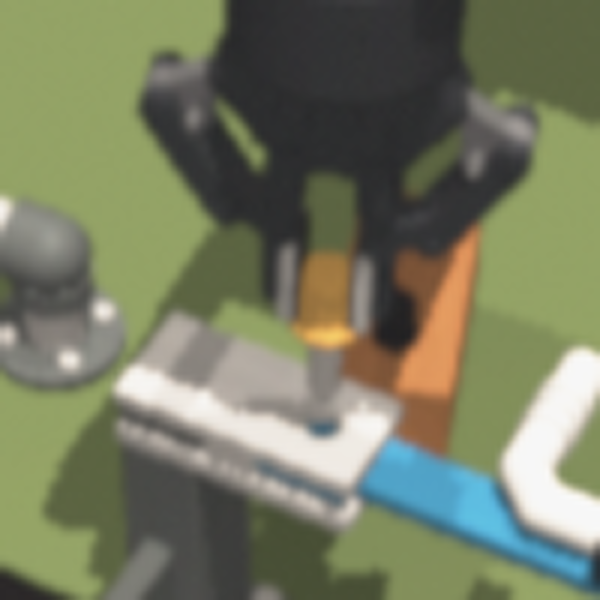

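Call:
{"api": "apply_moves", "payload": {"increments": [[[0,-0.0003,0.01,0],[0,-0.0002,0.008,0],[0,-0.0001,0.004,0]]]}}

```text
t: 5.95
tcp_pos: [0.5992, 0.0913, 0.2881]
tool_rot: [0.993, 0.119, 0.006, 0.009]
force: [-0.5, 0.5, -1.0]
finger_gap: 0.208
```

```bash
python3 snap.py w10; python3 st.py;  python3 - <<'E'
from station import manip
from h import *
import pickle
W=manip.camera_model('wrist');S=manip.camera_model('scene')
s,p,d=pickle.load(open('pics/w10.pkl','rb'))
R=tcp(s)
X=(R@([-.002,-.001,.1187]+[1]))[:3];print(X.round(4),proj(W,X,s).round(1))
print(proj(W,np.array([.6,.0892,.178]),s))
cv2.imwrite('pics/w10c.png',cv2.resize(p[180:300,210:340,::-1],None,fx=5,fy=5,interpolation=cv2.INTER_CUBIC))
E
```

```text
5.95 [0.5992 0.0913 0.2881] [0.9928 0.1193 0.0062 0.0087] [-0.03  0.52  1.51 -0.02  1.11  1.31] [-0.5  0.5 -1. ]
6.0 [[0.9715, 0.2368, 0.0128, 0.5988], [0.237, -0.9714, -0.0158, 0.0913], [0.0087, 0.0184, -0.9998, 0.2874], [0.0, 0.0, 0.0, 1.0]] [0.5995 0.0904 0.2334 1.    ] [-0.027  0.517  1.506 -0.017  1.105  1.312] [-0.6  0.6 -1.3] 0.2059744241651615
[0.5987 0.0899 0.1694] [273.8 241.7]
[275.68854017 244.99819933]
```

View pics/w10c.png

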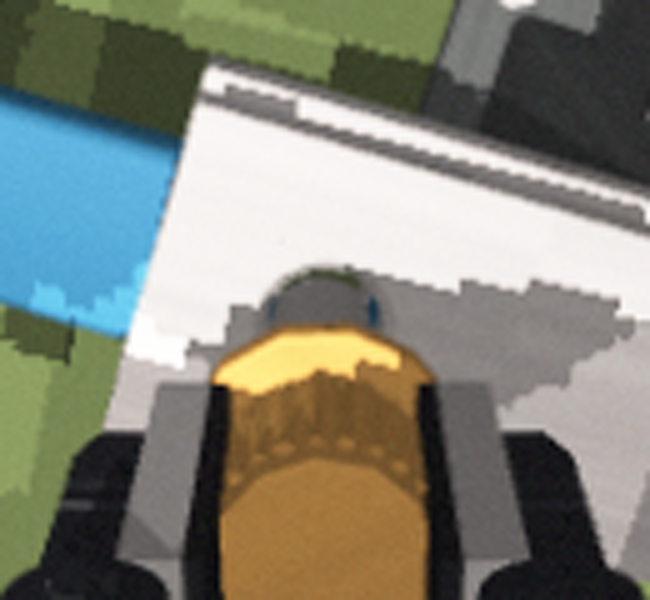

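The nose is inside the hole with no contact force, so I'll continue down.

Call:
{"api": "apply_moves", "payload": {"increments": [[[0.001,0.0003,0.008,0],[0,-0.0001,0.008,0],[0,-0.0001,0.006,0]]]}}

```text
t: 6.3
tcp_pos: [0.6003, 0.0911, 0.2639]
tool_rot: [0.993, 0.119, 0.006, 0.009]
force: [0.1, 1.0, -1.0]
finger_gap: 0.206
```

```bash
python3 st.py
```

```text
6.3 [[0.9715, 0.2369, 0.0134, 0.6003], [0.237, -0.9714, -0.0158, 0.0911], [0.0093, 0.0185, -0.9998, 0.2639], [0.0, 0.0, 0.0, 1.0]] [0.601  0.0902 0.2099 1.    ] [-0.027  0.547  1.525 -0.018  1.055  1.313] [ 0.1  1.  -1. ] 0.20623921301823678
```

Call:
{"api": "apply_moves", "payload": {"increments": [[[0,-0.0001,0.005,0],[0,-0.0001,0.004,0],[0,0,0.001,0]]]}}

```text
t: 6.6
tcp_pos: [0.6, 0.0911, 0.255]
tool_rot: [0.993, 0.119, 0.005, 0.009]
force: [-2.7, 0.8, 7.0]
finger_gap: 0.21
```

```bash
python3 st.py
```

```text
6.6 [[0.9714, 0.2371, 0.0122, 0.6], [0.2373, -0.9713, -0.016, 0.0911], [0.0081, 0.0184, -0.9998, 0.255], [0.0, 0.0, 0.0, 1.0]] [0.6007 0.0903 0.201  1.    ] [-0.027  0.558  1.533 -0.018  1.037  1.313] [-2.7  0.8  7. ] 0.20986985973502073
```

Call:
{"api": "apply_moves", "payload": {"increments": [[[0,0,0.002,0],[0,0,0.002,0]]]}}

```text
t: 6.8
tcp_pos: [0.5999, 0.0912, 0.2549]
tool_rot: [0.993, 0.12, 0.006, 0.009]
force: [-3.3, 1.0, 9.7]
finger_gap: 0.204
```

Call:
{"api": "apply_moves", "payload": {"increments": [[[0,0,0,0],[0,0,0,0],[0,0,-0.001,0],[0,0,-0.001,0]]], "fingers": 0.45}}

```text
t: 7.2
tcp_pos: [0.6006, 0.0912, 0.2579]
tool_rot: [0.993, 0.12, 0.007, 0.009]
force: [-0.4, 0.8, 0.2]
finger_gap: 0.446
```

```bash
python3 st.py
```

```text
7.2 [[0.9713, 0.2374, 0.0167, 0.6006], [0.2377, -0.9712, -0.0164, 0.0912], [0.0123, 0.0199, -0.9997, 0.2579], [0.0, 0.0, 0.0, 1.0]] [0.6015 0.0903 0.204  1.    ] [-0.027  0.554  1.532 -0.019  1.039  1.313] [-0.4  0.8  0.2] 0.44620352769451493
```

Call:
{"api": "apply_moves", "payload": {"increments": [[[0,0,-0.015,0],[0,0,-0.03,0],[-0.02,0,-0.04,0],[-0.03,0,0,0],[0,0,0,0]]]}}

```text
t: 7.7
tcp_pos: [0.5495, 0.0804, 0.3429]
tool_rot: [0.993, 0.12, 0.005, 0.009]
force: [-0.2, 0.1, 0.0]
finger_gap: 0.447
```

```bash
python3 snap.py w11
python3 - <<'E'
from station import manip
from h import *
import pickle
s,p,d=pickle.load(open('pics/w11.pkl','rb'))
p2,d=manip.snapshot('scene')
a=cv2.resize(p[100:250,200:350,::-1],(400,400),interpolation=cv2.INTER_CUBIC);b=cv2.resize(p2[190:260,250:320,::-1],(400,400),interpolation=cv2.INTER_CUBIC)
cv2.imwrite('pics/c11.png',np.hstack([a,b]))
W=manip.camera_model('wrist');S=manip.camera_model('scene')
for z in(.178,.182,.202):
    X=np.array([.6,.0892,z]);print(z,(proj(W,X,s)-[200,100])*400/150,(proj(S,X)-[250,190])*400/70)
E
```

```text
7.7 [0.5495 0.0804 0.3429] [0.9928 0.1198 0.0048 0.0088] [-0.05  0.39  1.57 -0.02  1.18  1.29] [-0.2  0.1  0. ]
0.178 [202.4942729  135.76236817] [193.75934653 230.1511517 ]
0.182 [202.82558858 136.96283713] [193.96604378 223.34879059]
0.202 [204.66715147 143.64017035] [195.01828847 188.71964825]
```

View pics/c11.png

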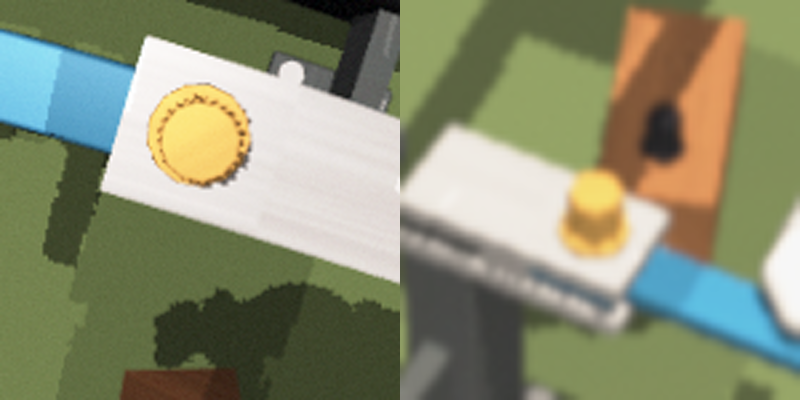

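Pin home and released: grip top at (203,140) and (197,190) in the crops, as predicted for the home position. Next, the handle.

Call:
{"api": "apply_moves", "payload": {"increments": [[[-0.0217,0.039,0,0],[-0.0217,0.039,0,0],[-0.0217,0.039,0,0],[-0.0217,0.039,0,0],[-0.0217,0.039,0,0]]], "fingers": 0.6}}

```text
t: 8.3
tcp_pos: [0.5001, -0.1369, 0.3437]
tool_rot: [0.992, 0.126, 0.011, 0.009]
force: [0.5, 0.6, -0.2]
finger_gap: 0.596
```

Call:
{"api": "apply_moves", "payload": {"increments": [[[-0.0217,0.039,0,0],[-0.0217,0.039,0,0],[-0.015,0.03,0,0],[0,0,0,0]]]}}

```text
t: 8.7
tcp_pos: [0.4714, -0.2687, 0.3427]
tool_rot: [0.992, 0.123, 0.011, 0.01]
force: [-0.7, 0.2, -0.4]
finger_gap: 0.598
```

```bash
python3 snap.py w12; python3 st.py
```

```text
8.7 [ 0.4714 -0.2687  0.3427] [0.9923 0.1229 0.0113 0.0103] [-0.73  0.36  1.61  0.    1.14  0.6 ] [-0.7  0.2 -0.4]
8.75 [[0.9693, 0.2446, 0.0243, 0.4714], [0.245, -0.9694, -0.0157, -0.2668], [0.0197, 0.0212, -0.9996, 0.3424], [0.0, 0.0, 0.0, 1.0]] [ 0.4728 -0.2676  0.2884  1.    ] [-0.723  0.361  1.611  0.005  1.141  0.598] [-0.6  0.6  0.3] 0.5969386599172394
```

View pics/w12.png

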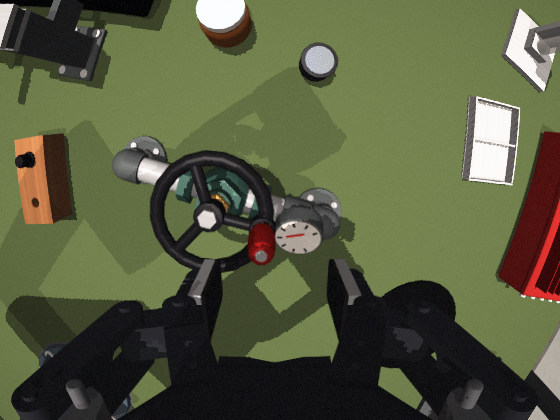

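Run:
```python
from station import manip
from h import *
import pickle
W=manip.camera_model('wrist')
s,p,d=pickle.load(open('pics/w12.pkl','rb'))
s1=pickle.load(open('pics/w1.pkl','rb'))[0]
for a,b,z in [((289,172.5),(261,256),.212),((229,145.5),(208,218),.167)]:
    print(meet([ray(W,a,s1),ray(W,b,s)]),plane(ray(W,b,s),z))
```

```text
(array([ 0.45642523, -0.26554482,  0.21284469]), [4.037534800991285e-05, 4.037534800983296e-05]) [ 0.45608142 -0.26565175  0.212     ]
(array([ 0.45807265, -0.21992723,  0.16331697]), [0.00013126878992357477, 0.00013126878992354]) [ 0.45925417 -0.22049457  0.167     ]
```

Call:
{"api": "apply_moves", "payload": {"increments": [[[-0.009,-0.004,0.02,0],[-0.009,-0.004,0.02,0],[0,0,0,0]]]}}

```text
t: 9.05
tcp_pos: [0.4548, -0.2631, 0.3]
tool_rot: [0.992, 0.124, 0.012, 0.009]
force: [-0.3, 0.3, -0.6]
finger_gap: 0.6
```

```bash
python3 st.py
```

```text
9.05 [[0.9691, 0.2453, 0.0254, 0.4548], [0.2457, -0.9692, -0.0141, -0.2631], [0.0212, 0.0199, -0.9996, 0.3], [0.0, 0.0, 0.0, 1.0]] [ 0.4562 -0.2639  0.246   1.    ] [-0.74   0.391  1.701  0.008  1.022  0.578] [-0.3  0.3 -0.6] 0.6002702095481762
```

Call:
{"api": "apply_moves", "payload": {"increments": [[[-0.001,0.001,0.02,0],[-0.0005,0,0.02,0],[0,0,0.015,0]]]}}

```text
t: 9.35
tcp_pos: [0.4598, -0.2645, 0.2468]
tool_rot: [0.992, 0.126, 0.015, 0.011]
force: [-0.3, 0.5, -0.0]
finger_gap: 0.598
```

```bash
python3 snap.py w13;python3 st.py
```

```text
9.35 [ 0.4598 -0.2645  0.2468] [0.9919 0.1256 0.015  0.0112] [-0.74  0.47  1.75  0.01  0.89  0.58] [-0.3  0.5 -0. ]
9.4 [[0.9681, 0.2488, 0.0295, 0.4591], [0.2494, -0.9683, -0.0156, -0.2638], [0.0246, 0.0224, -0.9994, 0.2447], [0.0, 0.0, 0.0, 1.0]] [ 0.4607 -0.2646  0.1908  1.    ] [-0.736  0.474  1.75   0.011  0.885  0.576] [-0.3  0.2 -1.2] 0.6008721970812063
```

View pics/w13.png

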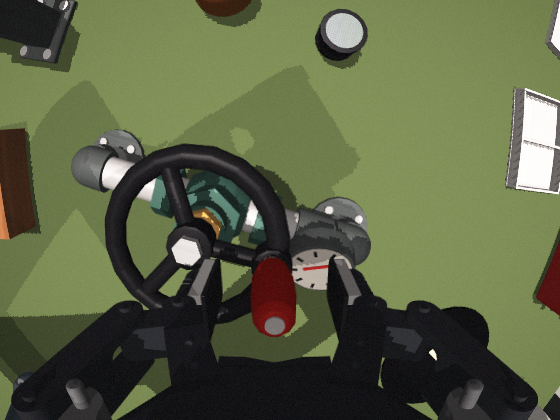

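Handle centred between the pads at (274,325). I'll shift x by about −4 mm and close.

Call:
{"api": "apply_moves", "payload": {"increments": [[[-0.0045,-0.001,0,0],[0,0,0,0],[0,0,0,0],[0,0,0,0]]], "fingers": 0, "newtons": 50}}

```text
t: 9.8
tcp_pos: [0.4568, -0.2646, 0.2458]
tool_rot: [0.992, 0.127, 0.015, 0.012]
force: [0.5, -2.2, -8.1]
finger_gap: 0.22
```

```bash
python3 st.py
```

```text
9.8 [[0.9672, 0.2519, 0.0318, 0.4568], [0.2525, -0.9674, -0.0194, -0.2646], [0.0258, 0.0267, -0.9993, 0.2458], [0.0, 0.0, 0.0, 1.0]] [ 0.4586 -0.2657  0.1918  1.    ] [-0.74   0.47   1.755  0.009  0.88   0.57 ] [ 0.5 -2.2 -8.1] 0.22040693748165013
```

```bash
cat > turn.py <<'E'
import sys
from station import manip
from h import *
C=np.array([.458,-.2202]);r=.046
step=np.radians(float(sys.argv[1]));n=int(sys.argv[2]);zt=.190
s=manip.sense();R=tcp(s);g=(R@[0,0,.054,1])[:3];v=g[:2]-C
ph=np.arctan2(v[1],v[0]);print('t',s['t'],'phi',np.degrees(ph).round(1),'rad',np.hypot(*v).round(4),'z',g[2].round(4),'F',s['force'].round(1),'gap',round(float(s['finger_gap']),3),'tilt',R[:2,2].round(3),'q',s['q'].round(2))
rows=[];cur=g.copy()
for i in range(n):
    p=ph+step*(i+1);nx=np.array([C[0]+r*np.cos(p),C[1]+r*np.sin(p),cur[2]+np.clip(zt-cur[2],-.001,.001)])
    rows.append(np.append((R[:3,:3].T@(nx-cur)).round(4),0).tolist());cur=nx
print(rows)
E
python3 turn.py -22 5
```

```text
t 9.8 phi -89.3 rad 0.0455 z 0.1918 F [ 0.5 -2.2 -8.1] gap 0.22 tilt [ 0.032 -0.019] q [-0.74  0.47  1.76  0.01  0.88  0.57]
[[-0.0161, -0.0069, 0.0004, 0.0], [-0.012, -0.0128, 0.0001, 0.0], [-0.0063, -0.0164, -0.0006, 0.0], [0.0003, -0.0175, -0.0005, 0.0], [0.0068, -0.0162, -0.0003, 0.0]]
```

Call:
{"api": "apply_moves", "payload": {"increments": [[[-0.016,-0.007,0.0005,0],[-0.012,-0.013,0,0],[-0.006,-0.0165,-0.0005,0],[0.0,-0.0175,-0.0005,0],[0.007,-0.016,0,0]]]}}

```text
t: 10.3
tcp_pos: [0.4125, -0.2107, 0.2455]
tool_rot: [0.992, 0.127, 0.014, 0.019]
force: [-5.9, -5.1, 1.2]
finger_gap: 0.222
```

```bash
python3 turn.py -22 5
```

```text
t 10.3 phi 170.1 rad 0.0444 z 0.1916 F [-5.9 -5.1  1.2] gap 0.222 tilt [ 0.032 -0.034] q [-0.71  0.39  1.91 -0.01  0.79  0.61]
[[0.0087, -0.015, 0.0006, 0.0], [0.0148, -0.0094, 0.0005, 0.0], [0.0173, -0.0032, 0.0003, 0.0], [0.0172, 0.0035, 0.0005, 0.0], [0.0146, 0.0097, 0.0007, 0.0]]
```

Call:
{"api": "apply_moves", "payload": {"increments": [[[0.0085,-0.015,0.0005,0],[0.015,-0.0095,0.0005,0],[0.0175,-0.003,0.0005,0],[0.017,0.0035,0.0005,0],[0.0145,0.0095,0.0005,0]]]}}

```text
t: 10.8
tcp_pos: [0.4718, -0.1741, 0.2455]
tool_rot: [0.992, 0.127, 0.004, 0.014]
force: [-4.4, 3.5, 1.8]
finger_gap: 0.22
```

```bash
python3 turn.py -22 5
```

```text
t 10.8 phi 72.2 rad 0.0469 z 0.1915 F [-4.4  3.5  1.8] gap 0.22 tilt [ 0.011 -0.027] q [-0.57  0.45  1.81 -0.02  0.87  0.76]
[[0.0123, 0.0128, 0.0014, 0.0], [0.0073, 0.0159, 0.001, 0.0], [0.0008, 0.0175, 0.0005, 0.0], [-0.0058, 0.0166, 0.0004, 0.0], [-0.0116, 0.0132, 0.0003, 0.0]]
```

Call:
{"api": "apply_moves", "payload": {"increments": [[[0.0125,0.013,0.0015,0],[0.0075,0.016,0.001,0],[0.001,0.0175,0.0005,0],[-0.006,0.0165,0.0005,0],[-0.0115,0.013,0.0005,0]]]}}

```text
t: 11.3
tcp_pos: [0.5027, -0.2254, 0.2456]
tool_rot: [0.993, 0.118, 0.017, -0.01]
force: [37.4, 60.7, 0.8]
finger_gap: 0.218
```

```bash
python3 turn.py -22 5
```

```text
t 11.3 phi -4.8 rad 0.0465 z 0.1917 F [37.4 60.7  0.8] gap 0.218 tilt [0.031 0.024] q [-0.64  0.5   1.69  0.05  0.94  0.67]
[[-0.0092, 0.0151, 0.0004, 0.0], [-0.0137, 0.011, 0.0, 0.0], [-0.0168, 0.005, -0.0007, 0.0], [-0.0175, -0.0016, -0.0006, 0.0], [-0.0156, -0.0081, -0.0004, 0.0]]
```

Call:
{"api": "apply_moves", "payload": {"increments": [[[0,0,0,0],[0,0,0,0]]]}}

```text
t: 11.5
tcp_pos: [0.5034, -0.2223, 0.2456]
tool_rot: [0.993, 0.12, 0.017, -0.011]
force: [-2.0, -2.3, -5.6]
finger_gap: 0.218
```

```bash
python3 turn.py -5 2
```

```text
t 11.5 phi -0.8 rad 0.0471 z 0.1917 F [-2.  -2.3 -5.6] gap 0.218 tilt [0.031 0.027] q [-0.64  0.5   1.69  0.05  0.94  0.67]
[[-0.0022, 0.0036, 0.0009, 0.0], [-0.0015, 0.0037, 0.0006, 0.0]]
```

Call:
{"api": "apply_moves", "payload": {"increments": [[[-0.002,0.004,0,0],[-0.0015,0.004,0,0]]]}}

```text
t: 11.7
tcp_pos: [0.503, -0.2254, 0.2456]
tool_rot: [0.993, 0.119, 0.019, -0.017]
force: [6.0, 18.9, -1.1]
finger_gap: 0.219
```

```bash
python3 turn.py -5 2
```

```text
t 11.7 phi -3.8 rad 0.0469 z 0.1916 F [ 6.  18.9 -1.1] gap 0.219 tilt [0.034 0.039] q [-0.65  0.5   1.69  0.06  0.95  0.65]
[[-0.0023, 0.0035, 0.0008, 0.0], [-0.0017, 0.0037, 0.0004, 0.0]]
```

```bash
python3 snap.py w14
python3 - <<'E'
from station import manip
from h import *
import pickle
p2,_=manip.snapshot('top');p3,_=manip.snapshot('scene')
s,p,d=pickle.load(open('pics/w14.pkl','rb'))
a=cv2.resize(p[200:350,180:330,::-1],(400,400),interpolation=cv2.INTER_CUBIC);b=cv2.resize(p3[110:210,140:240,::-1],(400,400),interpolation=cv2.INTER_CUBIC)
cv2.imwrite('pics/c14.png',np.hstack([a,b]));cv2.imwrite('pics/top14.png',p2[:,:,::-1])
E
```

```text
11.7 [ 0.503  -0.2254  0.2456] [ 0.9926  0.1186  0.0193 -0.0173] [-0.65  0.5   1.69  0.06  0.95  0.65] [ 6.  18.9 -1.1]
```

View pics/w14.png

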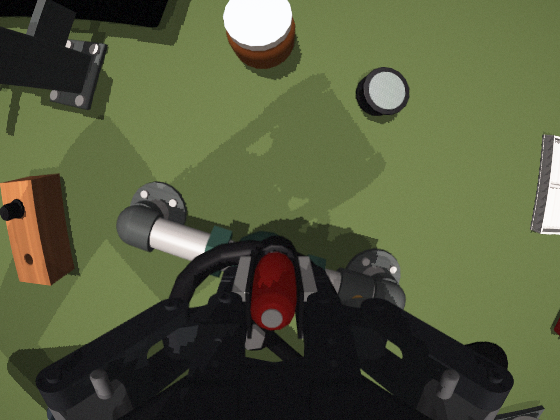

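View pics/c14.png

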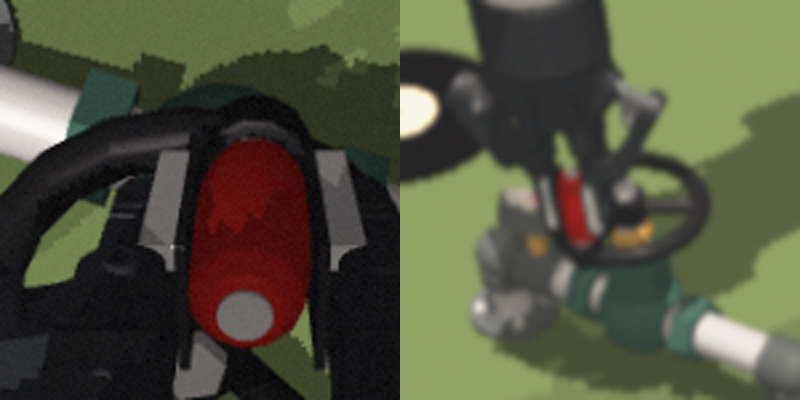

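View pics/top14.png

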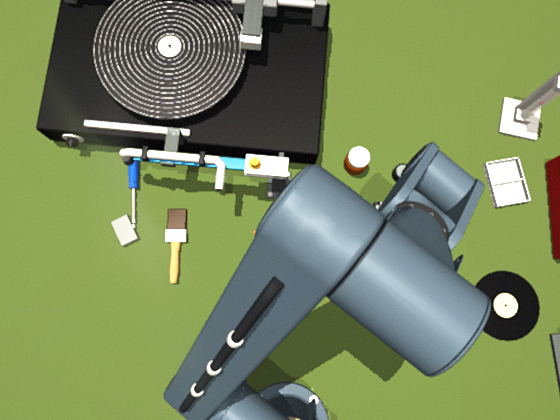

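```bash
python3 - <<'E'
from station import manip
from h import *
import pickle
W=manip.camera_model('wrist')
C=np.array([.458,-.2202])
s,p,d=pickle.load(open('pics/w14.pkl','rb'))
X=plane(ray(W,(271.9,318.5),s),.212);v=X[:2]-C;print(X,np.degrees(np.arctan2(v[1],v[0])),np.hypot(*v))
print(tcp(s)@[0,0,.054,1],tcp(s)@[0,0,.034,1])
E
python3 turn.py 22 5
```

```text
[ 0.50284352 -0.22282412  0.212     ] -3.3489739739048443 0.04492023367118544
[ 0.50480451 -0.22328659  0.19163033  1.        ] [ 0.50411898 -0.22406503  0.21160342  1.        ]
t 11.85 phi -3.7 rad 0.0469 z 0.1916 F [ 5.5 14.7 -3.6] gap 0.217 tilt [0.034 0.038] q [-0.65  0.5   1.69  0.06  0.95  0.65]
[[0.001, -0.0177, 0.0016, 0.0], [-0.0048, -0.0169, 0.0009, 0.0], [-0.0107, -0.0139, -0.0, 0.0], [-0.0151, -0.0089, -0.0004, 0.0], [-0.0174, -0.0026, -0.0007, 0.0]]
```

Stop found: the reaction rises to 19 N and then 70 N with no further travel. The handle angle there is about −3.5° in both FK and the wrist view. Now opening two full turns.

Call:
{"api": "apply_moves", "payload": {"increments": [[[0.001,-0.0175,0.001,0],[-0.005,-0.017,0.0005,0],[-0.0105,-0.014,0,0],[-0.015,-0.009,-0.0005,0],[-0.0175,-0.0025,-0.0005,0]]]}}

```text
t: 12.35
tcp_pos: [0.4565, -0.1764, 0.2455]
tool_rot: [0.993, 0.113, 0.039, -0.013]
force: [6.2, 17.5, 3.8]
finger_gap: 0.221
```

```bash
python3 turn.py 22 5
```

```text
t 12.35 phi 86.9 rad 0.0458 z 0.1917 F [ 6.2 17.5  3.8] gap 0.221 tilt [0.074 0.035] q [-0.63  0.42  1.86  0.1   0.83  0.65]
[[-0.0175, -0.0017, -0.0004, 0.0], [-0.0168, 0.0051, -0.0008, 0.0], [-0.0136, 0.011, -0.0013, 0.0], [-0.0085, 0.0153, -0.001, 0.0], [-0.0021, 0.0174, -0.0005, 0.0]]
```

Call:
{"api": "apply_moves", "payload": {"increments": [[[-0.0175,-0.0025,-0.0005,0],[-0.017,0.005,-0.001,0],[-0.0135,0.011,-0.001,0],[-0.0085,0.0155,-0.001,0],[-0.002,0.0175,-0.0005,0]]]}}

```text
t: 12.85
tcp_pos: [0.4088, -0.2298, 0.2455]
tool_rot: [0.993, 0.113, 0.042, -0.016]
force: [5.2, 7.6, -6.0]
finger_gap: 0.219
```

```bash
sed -i 's/r=.046$/r=.0465/' turn.py; python3 turn.py 22 5
```

```text
t 12.85 phi -170.6 rad 0.0454 z 0.1917 F [ 5.2  7.6 -6. ] gap 0.219 tilt [0.081 0.042] q [-0.79  0.4   1.9   0.12  0.81  0.47]
[[0.0011, 0.0176, 0.0007, 0.0], [0.0086, 0.0155, 0.0011, 0.0], [0.0138, 0.0111, 0.001, 0.0], [0.0169, 0.0051, 0.0014, 0.0], [0.0176, -0.0016, 0.0016, 0.0]]
```

Call:
{"api": "apply_moves", "payload": {"increments": [[[0.001,0.0175,0.0005,0],[0.0085,0.0155,0.001,0],[0.014,0.011,0.001,0],[0.017,0.005,0.0015,0],[0.0175,-0.0015,0.0015,0]]]}}

```text
t: 13.35
tcp_pos: [0.4692, -0.266, 0.2456]
tool_rot: [0.993, 0.114, 0.034, -0.016]
force: [-4.6, -4.8, -5.5]
finger_gap: 0.221
```

```bash
python3 turn.py 22 5
```

```text
t 13.35 phi -71.3 rad 0.046 z 0.1918 F [-4.6 -4.8 -5.5] gap 0.221 tilt [0.065 0.04 ] q [-0.75  0.48  1.73  0.09  0.91  0.53]
[[0.0169, -0.0046, 0.0023, 0.0], [0.0138, -0.011, 0.0021, 0.0], [0.0087, -0.0154, 0.001, 0.0], [0.0023, -0.0176, 0.0006, 0.0], [-0.0045, -0.0172, 0.0001, 0.0]]
```

Call:
{"api": "apply_moves", "payload": {"increments": [[[0.017,-0.0045,0.002,0],[0.014,-0.011,0.002,0],[0.0085,-0.0155,0.001,0],[0.0025,-0.0175,0.0005,0],[-0.0045,-0.017,0,0]]]}}

```text
t: 13.85
tcp_pos: [0.4974, -0.2056, 0.2459]
tool_rot: [0.993, 0.112, 0.041, -0.001]
force: [18.0, -0.7, -18.8]
finger_gap: 0.218
```

```bash
python3 turn.py 22 5
```

```text
t 13.85 phi 19.2 rad 0.0464 z 0.1921 F [ 18.   -0.7 -18.8] gap 0.218 tilt [0.082 0.011] q [-0.62  0.47  1.75  0.07  0.86  0.68]
[[-0.0053, -0.017, 0.0004, 0.0], [-0.0113, -0.0137, -0.0, 0.0], [-0.0155, -0.0085, -0.0013, 0.0], [-0.0176, -0.0021, -0.0015, 0.0], [-0.0171, 0.0047, -0.0014, 0.0]]
```

Call:
{"api": "apply_moves", "payload": {"increments": [[[-0.005,-0.017,0.001,0],[-0.0115,-0.0135,0.001,0],[-0.0155,-0.0085,-0.001,0],[-0.0175,-0.002,-0.001,0],[-0.017,0.0045,-0.001,0]]]}}

```text
t: 14.35
tcp_pos: [0.4328, -0.1796, 0.2455]
tool_rot: [0.993, 0.106, 0.055, -0.003]
force: [4.9, 6.0, -0.1]
finger_gap: 0.219
```

```bash
python3 turn.py 22 5
```

```text
t 14.35 phi 115.0 rad 0.0458 z 0.1918 F [ 4.9  6.  -0.1] gap 0.219 tilt [0.108 0.018] q [-0.67  0.39  1.93  0.12  0.75  0.6 ]
[[-0.0164, 0.0065, -0.0008, 0.0], [-0.0124, 0.0127, -0.0005, 0.0], [-0.0067, 0.0164, -0.0006, 0.0], [-0.0001, 0.0177, 0.0001, 0.0], [0.0066, 0.0165, 0.0008, 0.0]]
```

Call:
{"api": "apply_moves", "payload": {"increments": [[[-0.0165,0.0065,-0.001,0],[-0.0125,0.0125,-0.0005,0],[-0.0065,0.0165,-0.0005,0],[0,0.0175,0,0],[0.0065,0.0165,0.001,0]]]}}

```text
t: 14.85
tcp_pos: [0.4152, -0.2483, 0.2455]
tool_rot: [0.993, 0.104, 0.055, -0.011]
force: [-6.7, 4.2, 5.1]
finger_gap: 0.225
```

```bash
python3 turn.py 22 5
```

```text
t 14.85 phi -144.5 rad 0.0454 z 0.1919 F [-6.7  4.2  5.1] gap 0.225 tilt [0.108 0.032] q [-0.82  0.41  1.88  0.14  0.8   0.45]
[[0.0089, 0.0151, 0.0019, 0.0], [0.0146, 0.0098, 0.0024, 0.0], [0.0173, 0.0035, 0.0019, 0.0], [0.0173, -0.0032, 0.002, 0.0], [0.0149, -0.0095, 0.0018, 0.0]]
```

Call:
{"api": "apply_moves", "payload": {"increments": [[[0.009,0.015,0.0015,0],[0.0145,0.01,0.0015,0],[0.0175,0.0035,0.0015,0],[0.0175,-0.003,0.0015,0],[0.015,-0.0095,0.0015,0]]]}}

```text
t: 15.35
tcp_pos: [0.484, -0.2557, 0.2459]
tool_rot: [0.993, 0.104, 0.046, -0.006]
force: [-1.9, -8.9, -8.9]
finger_gap: 0.218
```

```bash
python3 turn.py 14 3
```

```text
t 15.35 phi -48.0 rad 0.0462 z 0.1921 F [-1.9 -8.9 -8.9] gap 0.218 tilt [0.091 0.022] q [-0.72  0.48  1.73  0.1   0.88  0.58]
[[0.009, -0.0066, 0.0019, 0.0], [0.007, -0.0088, 0.0017, 0.0], [0.0047, -0.0103, 0.0006, 0.0]]
```

Call:
{"api": "apply_moves", "payload": {"increments": [[[0.009,-0.0065,0.002,0],[0.007,-0.009,0.0015,0],[0.0045,-0.0105,0.001,0],[0,0,0,0]]]}}

```text
t: 15.75
tcp_pos: [0.4987, -0.2299, 0.2459]
tool_rot: [0.994, 0.103, 0.046, -0.002]
force: [3.4, 4.4, -8.2]
finger_gap: 0.219
```

```bash
python3 turn.py 3 2; python3 snap.py w15
```

```text
t 15.75 phi -11.2 rad 0.0465 z 0.1921 F [ 3.4  4.4 -8.2] gap 0.219 tilt [0.091 0.013] q [-0.66  0.48  1.73  0.09  0.87  0.65]
[[0.0008, -0.0023, 0.0011, 0.0], [0.0007, -0.0023, 0.0011, 0.0]]
15.75 [ 0.4987 -0.2299  0.2459] [ 0.9936  0.1034  0.0459 -0.0017] [-0.66  0.48  1.73  0.09  0.87  0.65] [ 3.4  4.4 -8.2]
```

View pics/w15.png

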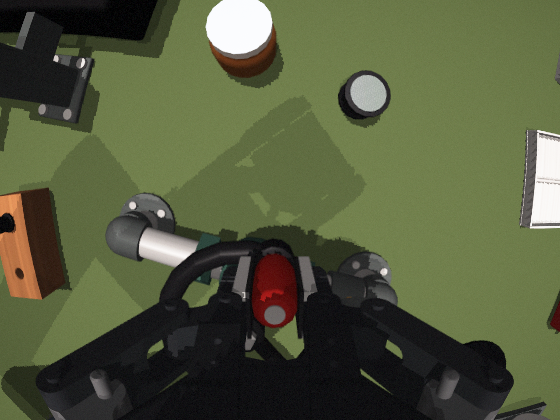

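Call:
{"api": "apply_moves", "payload": {"increments": [[[0.001,-0.004,0.001,0],[0.0005,-0.0025,0.001,0],[0,0,0,0]]]}}

```text
t: 16.1
tcp_pos: [0.4991, -0.2264, 0.2459]
tool_rot: [0.994, 0.103, 0.047, 0.001]
force: [3.5, 0.2, -7.4]
finger_gap: 0.219
```

```bash
python3 turn.py 3 1; python3 snap.py w16
python3 - <<'E'
from station import manip
from h import *
import pickle
W=manip.camera_model('wrist');C=np.array([.458,-.2202])
for n in('w14','w15','w16'):
    s,p,d=pickle.load(open(f'pics/{n}.pkl','rb'))
    hsv=cv2.cvtColor(p,cv2.COLOR_RGB2HSV)
    m=cv2.inRange(hsv,(0,0,60),(180,90,255))[302:330,255:292];k,l,st,c=cv2.connectedComponentsWithStats(m)
    i=1+np.argmax([st[j][4] if st[j][4]<500 else 0 for j in range(1,k)]);u=c[i]+[255,302]
    X=plane(ray(W,u,s),.212);v=X[:2]-C
    red=cv2.inRange(hsv,(0,150,50),(8,255,255));mm=cv2.moments(red[235:345,230:320]);
    g=(tcp(s)@[0,0,.054,1])[:2];w=g-C
    print(n,u.round(1),st[i][4],'cap phi',np.degrees(np.arctan2(v[1],v[0])).round(2),np.hypot(*v).round(4),'FK phi',np.degrees(np.arctan2(w[1],w[0])).round(2),'g-cap',np.linalg.norm(g-X[:2]).round(4))
    if n!='w15':cv2.imwrite(f'pics/{n}z.png',cv2.resize(p[220:340,220:330,::-1],None,fx=4,fy=4))
E
```

```text
t 16.1 phi -7.2 rad 0.0465 z 0.1921 F [ 3.5  0.2 -7.4] gap 0.219 tilt [0.093 0.007] q [-0.66  0.48  1.73  0.08  0.86  0.66]
[[0.0006, -0.0023, 0.001, 0.0]]
16.1 [ 0.4991 -0.2264  0.2459] [0.9936 0.1029 0.0467 0.0012] [-0.66  0.48  1.73  0.08  0.86  0.66] [ 3.5  0.2 -7.4]
w14 [271.3 318. ] 313 cap phi -3.04 0.0451 FK phi -3.77 g-cap 0.0019
w15 [274.2 314.5] 319 cap phi -10.98 0.0451 FK phi -11.21 g-cap 0.0014
w16 [274.8 314.6] 316 cap phi -7.04 0.0451 FK phi -7.23 g-cap 0.0014
```

View pics/w16z.png

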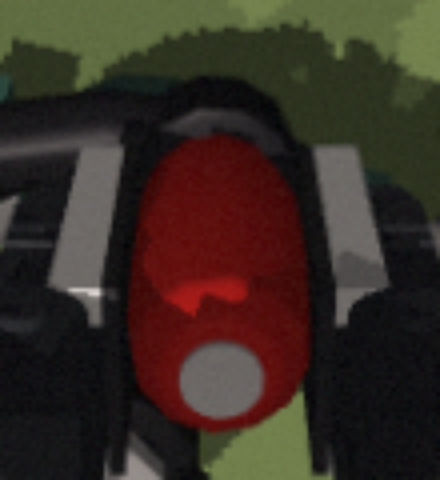

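Call:
{"api": "apply_moves", "payload": {"increments": [[[0.0005,-0.004,0.001,0],[0,-0.002,0.001,0],[0,0,0.0005,0],[0,0,0,0]]]}}

```text
t: 16.55
tcp_pos: [0.4993, -0.2224, 0.2458]
tool_rot: [0.994, 0.103, 0.048, 0.004]
force: [-0.5, -4.3, -2.0]
finger_gap: 0.22
```

```bash
python3 turn.py 3 1
```

```text
t 16.55 phi -2.6 rad 0.0466 z 0.192 F [-0.5 -4.3 -2. ] gap 0.22 tilt [0.097 0.002] q [-0.65  0.48  1.74  0.08  0.85  0.67]
[[0.0003, -0.0024, 0.001, 0.0]]
```

```bash
python3 snap.py w17
python3 - <<'E'
from station import manip
from h import *
import pickle
W=manip.camera_model('wrist');C=np.array([.458,-.2202])
s,p,d=pickle.load(open('pics/w17.pkl','rb'))
hsv=cv2.cvtColor(p,cv2.COLOR_RGB2HSV)
m=cv2.inRange(hsv,(0,0,60),(180,90,255))[302:330,255:292];k,l,st,c=cv2.connectedComponentsWithStats(m)
i=1+np.argmax([st[j][4] if st[j][4]<500 else 0 for j in range(1,k)]);u=c[i]+[255,302]
X=plane(ray(W,u,s),.212);v=X[:2]-C;print(u,np.degrees(np.arctan2(v[1],v[0])))
q,_=manip.snapshot('scene');cv2.imwrite('pics/scene17.png',q[:,:,::-1])
E
python3 turn.py 1 1
```

```text
16.55 [ 0.4993 -0.2224  0.2458] [0.9935 0.1028 0.0482 0.004 ] [-0.65  0.48  1.74  0.08  0.85  0.67] [-0.5 -4.3 -2. ]
[275.43492063 314.73015873] -2.443567662993487
t 16.65 phi -2.6 rad 0.0466 z 0.192 F [-0.6 -2.7  1.4] gap 0.218 tilt [0.096 0.002] q [-0.65  0.48  1.74  0.08  0.85  0.67]
[[-0.0, -0.0008, 0.001, 0.0]]
```

View pics/scene17.png

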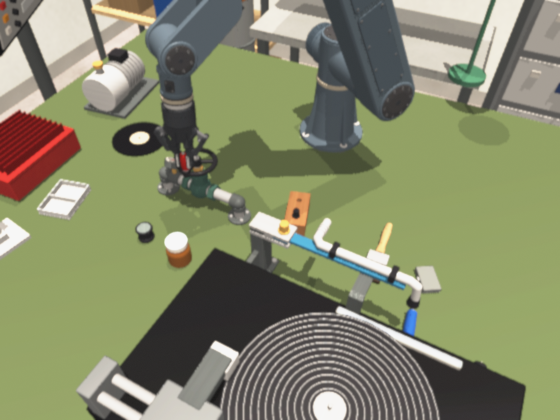

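The scene view shows the pin seated on the fork at (285,228), the plug still in the stand and the other items undisturbed. The handle is gripped and steady at about −2.5°, against −3° to −3.8° at the stop. I'm handing in.

```bash
python3 -c "
from station import manip
print(manip.sign_off())"
```

```text
the job is handed in; nothing more can be done
None
```

The hinge pin is home in the fork and released. The valve was closed to its stop and backed off two turns, and the gripper is still holding the red handle. The job was handed in at about 16.7 s; sign-off gives no verdict.

- **Hinge pin:** It went in without jamming, and the collar met the fork with 7–10 N of push. After release, the wrist and scene views both showed the grip where it should be when home.
- **Closing the valve:** The handle came up hard after about 274° clockwise, at −3.0° by camera and −3.8° by arm position. Force rose to about 70 N there; I then held it on the stop at about 15–19 N.
- **Backing off:** I turned it 720° counter-clockwise. The last checks put the handle at −2.4° (camera) and −2.6° (arm), about 1° past two turns against the 15° allowed. It was steady, with the fingers shut on the 20 mm handle at a 50 N grip setting.
- **Other items:** The last scene picture shows the spare plug still in the stand and the rest apparently where they were; I judged this by eye, not by measurement.
- **What was off:** The tool's tilt crept up to about 0.1 rad while cranking the valve, and I could not correct it with these moves. It showed no effect on the grip.

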